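# Vent the pressure cooker and hold its release slide at the line

## Robot

A 6-joint arm with a two-finger parallel gripper is mounted at the origin on a cart in front of the work surface, level with it; the furniture and walls round the work are solid. World frame = base frame: x ahead of the robot, y to its left, z up, the work surface at z = 0. Lengths are in m, angles in degrees, forces in N, time in s.
With the tool pointing down it reaches from about 0.35 to 0.875 m from the base axis. Payload 4.2 kg.
Tool frame: the origin (TCP) lies midway between the tips of the shut fingers; the grasp point (between the pads) lies 19 mm behind it (hold_point_z is the z of the grasp point in the tool frame, in m); z points along the fingers, y is the direction in which the jaws open and shut (so a half turn about z gives the same grasp; the last joint's range is limited). The gripper opens to 87 mm and grips with 3 to 60 N. Pads are 19 mm wide; open, the fingers measure 117 mm over their backs; the gripper's body (75 mm by 190 mm) begins 51 mm behind the grasp point.
Start: joints at [-56.23, 22.042, 0.453, 0, -68.411, -14.817], TCP at [0.203, -0.591, 0.223] pointing down, gripper open.
Joint ranges: [-179.83, 179.83], [-69.29, 118.12], [-61.27, 80.66], [-181.25, 117.63], [-171.15, -9.14], [-177.46, 177.46]. Speed limits (degrees/s): [159.86, 159.86, 180, 180, 180, 180].

## Interface

Orientations are given as a 3x3 rotation matrix whose columns are the frame's x, y, z axes.
In Python, from station import * gives the robot as it stands. The module is installed in compiled form; this text tells all that it offers.
- The arm moves only by the tool jog_arm, never from a script. Its argument "moves" is a list of rows, each a list of 7 numbers: the closure, from -1 (fully open) to 1 (shut), then the shift along the tool's x, y, z in m, then the turn, a rotation vector about the tool's x, y, z in rad. In form: [[gripper, x, y, z, wx, wy, wz], ...]. A call has exactly 10 rows; each row is the pose to reach, as a shift and turn from the pose commanded when the call began, along the tool's axes at that moment; what a row does not reach only later rows make up. A row lasts 1/12 s, in which the tool goes at most 41.7 mm and 7.16 degrees, less where a joint would pass 70% of its speed; a pose out of reach is approached as far as the arm can. A call with a gripper value outside its range is refused whole. The fingers move at their own pace and stop on an object; the grip force is fixed at half the most. Time passes only in rows, so rows that repeat a pose let the fingers close, or fill a call up. It gives the time, the measured TCP pose, the force and the opening at its end, in the units of the state.
- sense(): the state, without advancing time (a new reading comes with each control period).
- capture(name): name is "side" or "top"; returns a dict with "frame" (420x560x3 uint8, red, green, blue), "fov_y" (degrees; the focal length in pixels is half the picture's height over the tangent of half this angle, whatever the lens; pixels are square), "cx", "cy" (the principal point, pixels), "k1" (the pictures are not rectified: a ray, as slopes to the right and down, at radius r is drawn at 1 + k1 r^2 times it, then the intrinsics apply), "world_from_camera" (4x4, takes a point from camera to world coordinates). Camera axes: x right, y down, z forward; pixel columns grow to the right and rows downward; lengths in m; the calibration is good to about 2 mm. A picture is of the moment at which its call begins. There is no depth.
- finish_job(): hands the job in, once; it reports no verdict.
The state is a dict: "time_s": time; "joints": joint angles; "joint_velocities": joint speeds; "effort": joint torques, N m; "tcp_pos": TCP position; "ee_rot": TCP orientation; "wrist_force": force on the tool from outside, world axes, zero at the start; "moment": the same for the moment, N m; "gripper_width": opening from 0.0 (shut) to 1.0 (fully open).
Only numpy, scipy, OpenCV 4.12 (cv2) and the standard library are available. Lean on these libraries where they do the work, as an engineer would, in place of code of your own. Each camera call takes 0.05 s, during which the arm holds its last target.

## Task

The pressure cooker has cooled and must be vented before anyone opens it: first unscrew the black valve cap on its lid anticlockwise as far as it goes, and only then draw the orange spring slide on its long handle outward until the slide's outer edge is at the green line, never as far as the red line, where the lid lock would let go. Keep the slide at the green line and finish the program while still holding it there, with the cap left open. Leave everything else on the worktop where it stands.

Things in the scene. Friction and masses are not known exactly. Their poses are not given: they have to be found in the camera images.
- cooker: steel pressure cooker, 223 mm across, standing fast on a cork trivet. Origin: on its upright axis at the worktop. Its -x axis runs outward along the long black double handle (26 mm wide, 99 to 148 mm above the worktop, ending 278 mm from the axis). Helper grip at +x, out to 140 mm. Lid 141 mm high in the middle, 127 mm at the rim; other fittings on it under 146 mm
- valve_cap_grip (a point): point on the upright axis of the valve cap at gripping height, 170 mm above the worktop. The cap is a ribbed black captive screw cap in the middle of the lid, 41 mm across (43 over its ribs), underside at 153 mm, top at 183 mm, on a thinner stem; a white pointer on top turns with it. It does not rise as it turns
- valve_cap (a joint): turn of the valve cap, rad: 0 screwed shut (white pointer at the red dot on the lid), 1.35 fully open at its stop (pointer at the green dot, along the long handle); grows anticlockwise seen from above. Stiff (about 0.06 N m), stays where left; starts between 0 and 0.3
- release_slide_grip (a point): centre of the release slide at gripping height, 146 mm above the worktop; 155 mm from the cooker's axis along the long handle when home. The slide is an orange saddle straddling the handle: 40 mm long along it, 36 mm wide across it, flat cheeks, from 132 to 158 mm above the worktop, free air on both sides
- release_slide (a joint): travel of the release slide, m: 0 home, nearest the lid; grows as it is drawn outward along the handle (cooker's -x); stop at 0.040. A spring pulls it home with 4 N at 0, 8.4 N at 0.022. Its outer edge is at the middle of the green line at 0.022 and meets the near side of the red line at 0.034
- green_line (a point): middle of the 4 mm wide green line across the top of the long handle, 197 mm from the cooker's axis; the red line lies 14 mm farther out
- spice_red: bystander, to be left alone: small glass spice jar with red lid, 45 mm across, 106 mm tall; origin at the middle of its underside
- spice_dark: bystander, to be left alone: small spice jar with dark brown lid, 44 mm across, 105 mm tall; origin at the middle of its underside
- salt_shaker: bystander, to be left alone: small glass shaker jar with pale grey lid, 44 mm across, 109 mm tall; origin at the middle of its underside
- steel_bowl: bystander, to be left alone: steel mixing bowl, 218 mm across, 86 mm tall; origin at the middle of its underside
- mug_cream: bystander, to be left alone: cream mug with blue dots, 92 mm across, 93 mm tall; origin at the middle of its underside
- wood_spoon: bystander, to be left alone: wooden spoon lying flat, 338 mm long; origin at the middle of its underside

How it is judged:
By the outcome, as a careful person would: the job done as asked, in the order asked, and still so for the second after the job is handed in, while the arm keeps its last pose, push and grip.
It also fails if it takes over 51 s, if anything falls off the work surface, if the arm or the gripper's body presses on something with over 40 N, if the wrist force passes 120 N, or if a joint passes its speed limit or range.

## Working session

There is one attempt and no reset: what is moved stays moved. The work goes in short steps, Python scripts to look and compute and a tool call to move; the robot and the scene stay as the last step left them, time stands still between calls to the robot, and variables do not carry over. Pictures are saved under pics/ and viewed, and the job is handed in when it is done.

Besides the shell and the picture viewer there is one more tool, called after "Request:" as name([rows], argument=value, ...), one row to a line, values as JSON. jog_arm: Moves the arm, as the interface text tells. Its arguments: {"type":"object","properties":{"moves":{"type":"array"}},"required":["moves"]}

```bash
mkdir -p pics; cat > h.py <<'E'
from station import *
import numpy as np, cv2
def cam(n):
    c=capture(n); return c
def KD(c):
    f=c['frame'].shape[0]/2/np.tan(np.radians(c['fov_y'])/2)
    return np.array([[f,0,c['cx']],[0,f,c['cy']],[0,0,1]]),np.array([c['k1'],0,0,0,0.])
def pix2z(c,uv,z):
    K,D=KD(c); p=cv2.undistortPoints(np.array([[uv]],float),K,D)[0,0]
    T=np.array(c['world_from_camera']); d=T[:3,:3]@np.array([p[0],p[1],1]); o=T[:3,3]
    return o+d*(z-o[2])/d[2]
def proj(c,P):
    K,D=KD(c); T=np.linalg.inv(np.array(c['world_from_camera']))
    return cv2.projectPoints(np.array(P,float).reshape(-1,1,3),cv2.Rodrigues(T[:3,:3])[0],T[:3,3],K,D)[0][:,0]
def save(c,name,crop=None,s=1):
    im=c['frame'][:,:,::-1]
    if crop: x0,y0,x1,y1=crop; im=im[y0:y1,x0:x1]
    if s!=1: im=cv2.resize(im,None,fx=s,fy=s,interpolation=cv2.INTER_CUBIC)
    cv2.imwrite('pics/'+name,im)
E
python3 - <<'E'
from h import *
import pickle
for n in('side','top'):
    c=cam(n); save(c,n+'0.png'); pickle.dump(c,open(n+'0.pkl','wb')); print({k:v for k,v in c.items() if k!='frame'})
print(sense())
E
```

```text
{'fov_y': 54.231035319175554, 'cx': 284.4488140680487, 'cy': 212.36103657880957, 'k1': -0.046919021483039794, 'world_from_camera': array([[ 0.99760112,  0.04177626, -0.05519732,  0.61376262],
       [ 0.06757875, -0.41490986,  0.90734939, -1.22039976],
       [ 0.01500375, -0.90890294, -0.41673773,  0.67261361],
       [ 0.        ,  0.        ,  0.        ,  1.        ]])}
{'fov_y': 51.63301612928264, 'cx': 284.9052407565657, 'cy': 215.89365594516624, 'k1': -0.06437951479588441, 'world_from_camera': array([[-0.01286005, -0.98123136,  0.19240489,  0.2556203 ],
       [-0.99974215,  0.01621899,  0.0158928 , -0.04406926],
       [-0.01871513, -0.1921509 , -0.98118692,  1.69053172],
       [ 0.        ,  0.        ,  0.        ,  1.        ]])}
{'time_s': 0.1, 'joints': array([-5.62288465e+01,  2.20852778e+01,  3.89561724e-01, -2.41006512e-02,
       -6.84110539e+01, -1.48167345e+01]), 'joint_velocities': array([-0.06449011,  0.02591343,  0.20220642,  0.0140627 , -0.04256795,
       -0.04347904]), 'effort': array([-6.00600688e-04, -3.91689670e+01,  1.87935090e+01,  4.23188254e+00,
        1.34842182e-02, -7.64976767e-05]), 'tcp_pos': array([ 0.2028569 , -0.59061221,  0.22159684]), 'ee_rot': array([[-9.45827622e-01, -3.24668453e-01, -7.10723101e-04],
       [-3.24669216e-01,  9.45825978e-01,  1.76644399e-03],
       [ 9.87117336e-05,  1.90150143e-03, -9.99998187e-01]]), 'wrist_force': array([-0.33635586, -0.48561356,  0.5525517 ]), 'moment': array([ 0.00441717, -0.03849013, -0.01387215]), 'gripper_width': 1.0016885601111707}
```

View pics/top0.png

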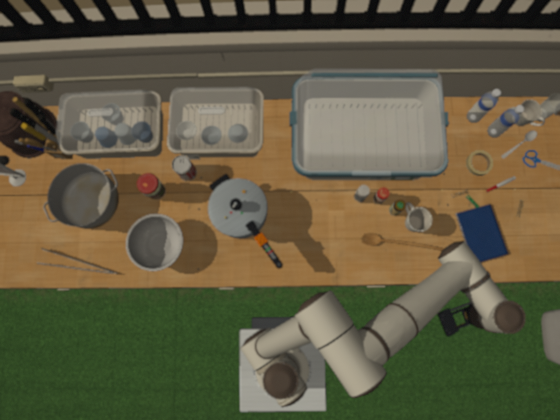

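View pics/side0.png

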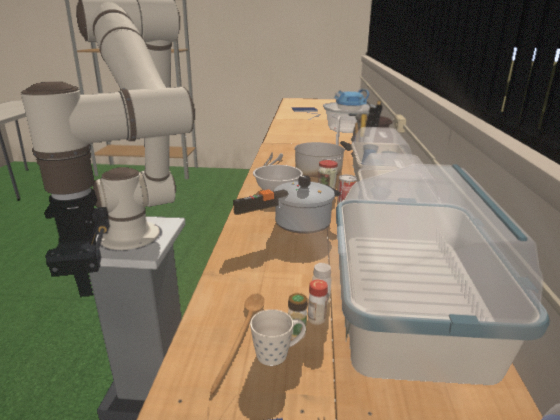

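```bash
python3 - <<'E'
from h import *
import pickle
c=pickle.load(open('top0.pkl','rb')); save(c,'t1.png',(195,165,295,275),5.4)
c=pickle.load(open('side0.pkl','rb')); save(c,'s1.png',(225,165,345,235),6.5)
E
```

```text
(no output)
```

View pics/t1.png

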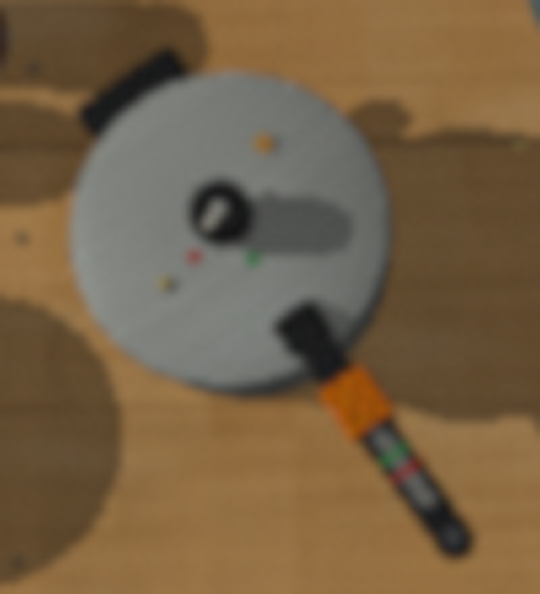

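View pics/s1.png

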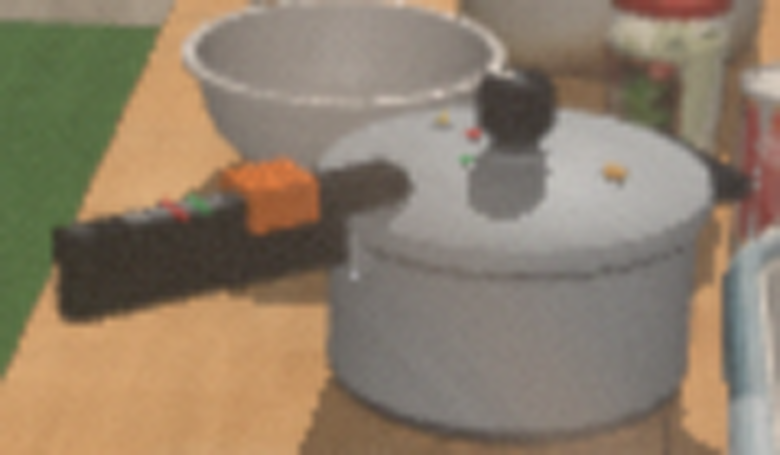

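```bash
python3 - <<'E'
from h import *
import pickle
t=pickle.load(open('top0.pkl','rb'));s=pickle.load(open('side0.pkl','rb'))
T=lambda a,b:((a+.5)/5.4-.5+195,(b+.5)/5.4-.5+165)
S=lambda a,b:((a+.5)/6.5-.5+225,(b+.5)/6.5-.5+165)
cap=pix2z(t,T(221,212),.183); sl=pix2z(t,T(357,402),.158); tip=pix2z(t,T(461,550),.147);g=pix2z(t,T(394,458),.148)
print('cap',cap,'slide',sl,'tip',tip,'green',g)
capS=pix2z(s,S(516,111),.168); print('capside',capS)
slS=pix2z(s,S(268,170),.158);print('slideside top',slS)
print('lid ctr top', pix2z(t,T(230,232),.127))
for p in (sl,tip,g): print(np.linalg.norm((p-cap)[:2]),np.degrees(np.arctan2(*(p-cap)[1::-1])))
print('ptr',pix2z(t,T(211,217),.183)-cap, 'red',pix2z(t,T(194,257),.14)-cap,'green',pix2z(t,T(253,257),.14)-cap)
for n,u,z in(('bowl',(155,242),.08),('jar183',(183,167),.106),('jar150',(150,185),.1)): print(n,pix2z(t,u,z))
E
```

```text
cap [0.59795183 0.15609271 0.183     ] slide [0.47347503 0.06814451 0.158     ] tip [0.37589276 0.00081328 0.147     ] green [0.43714759 0.04446261 0.148     ]
capside [0.59803727 0.14524728 0.168     ]
slideside top [0.47063781 0.06960301 0.158     ]
lid ctr top [0.59653138 0.15721296 0.127     ]
0.15241181400262552 -144.75715593898013
0.2709648199378735 -145.0360280287942
0.19575311564594478 -145.2316673634816
ptr [-0.00327083  0.00660284  0.        ] red [-0.02116607  0.02378591 -0.043     ] green [-0.0218409 -0.0163291 -0.043    ]
bowl [0.47897269 0.4745453  0.08      ]
jar183 [0.76405832 0.37037131 0.106     ]
jar150 [0.69681692 0.49765808 0.1       ]
```

```bash
cat > ov.py <<'E'
from h import *
def overlay(c,cx,cy,ang,name,crop,s,slide=0):
    a=np.radians(ang); u=np.array([np.cos(a),np.sin(a)]); v=np.array([-u[1],u[0]])
    th=np.linspace(0,2*np.pi,60)
    L=[]
    W=lambda r,w,z:[*(np.array([cx,cy])+r*u+w*v),z]
    for R,z in((.0205,.183),(.0205,.153),(.1115,.127)):
        L.append(([[cx+R*np.cos(t),cy+R*np.sin(t),z] for t in th],(255,0,255)))
    for z in(.158,.132):
        L.append(([W(.155+slide+p,q,z) for p,q in((-.02,-.018),(.02,-.018),(.02,.018),(-.02,.018),(-.02,-.018))],(255,255,0)))
    L.append(([W(.197,-.013,.148),W(.197,.013,.148)],(0,255,255)))
    L.append(([W(.278,-.013,.148),W(.278,.013,.148)],(0,255,255)))
    x0,y0,x1,y1=crop
    im=cv2.resize(c['frame'][y0:y1,x0:x1,::-1],None,fx=s,fy=s,interpolation=cv2.INTER_CUBIC)
    for P,col in L:
        q=(proj(c,P)-[x0,y0]+.5)*s-.5
        cv2.polylines(im,[np.round(q).astype(int)],False,col,1)
    cv2.imwrite('pics/'+name,im)
E
python3 - <<'E'
from ov import *
import pickle
t=pickle.load(open('top0.pkl','rb'));s=pickle.load(open('side0.pkl','rb'))
overlay(t,.5975,.155,-145,'ot.png',(195,165,295,275),5.4)
overlay(s,.5975,.155,-145,'os.png',(225,165,345,235),6.5)
E
```

```text
(no output)
```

View pics/ot.png

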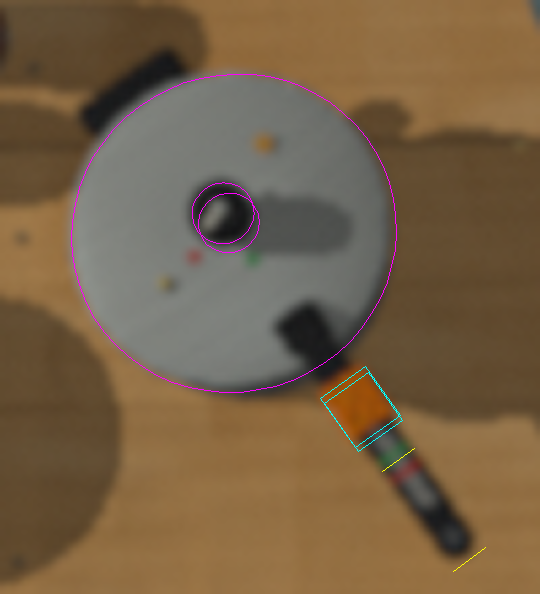

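View pics/os.png

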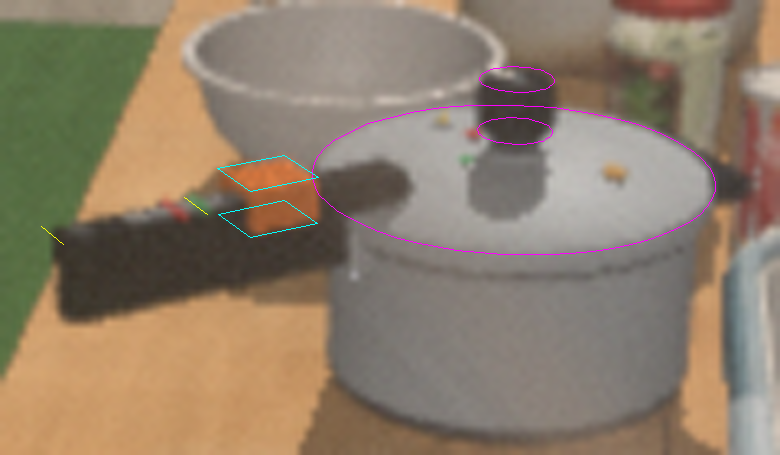

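```bash
cat > fit.py <<'E'
from h import *
def orange(c,box,thr=None):
    x0,y0,x1,y1=box
    hsv=cv2.cvtColor(c['frame'],cv2.COLOR_RGB2HSV).astype(int)
    m=(hsv[...,0]<=15)&(hsv[...,0]>=5)&(hsv[...,1]>195)&(hsv[...,2]>90)
    k=np.zeros_like(m);k[y0:y1,x0:x1]=1; m&=k
    n,l,st,ce=cv2.connectedComponentsWithStats(m.astype(np.uint8)); i=1+np.argmax(st[1:,4]); return ce[i],st[i]
def model_cent(c,cx,cy,ang,r):
    a=np.radians(ang);u=np.array([np.cos(a),np.sin(a)]);v=np.array([-u[1],u[0]])
    P=[[*(np.array([cx,cy])+(r+p)*u+q*v),z] for p in(-.02,.02) for q in(-.018,.018) for z in(.132,.158)]
    h=cv2.convexHull(((proj(c,P))*16).astype(np.float32)); m=cv2.moments(h); return np.array([m['m10'],m['m01']])/m['m00']/16, m['m00']/256
E
python3 - <<'E'
from fit import *
import pickle
t=pickle.load(open('top0.pkl','rb'));s=pickle.load(open('side0.pkl','rb'))
for c,b in((t,(250,228,272,252)),(s,(255,185,278,204))):
    print(orange(c,b),model_cent(c,.5975,.155,-145,.155))
    x0,y0,x1,y1=b
# solve for slide centre from both
from scipy.optimize import least_squares
o=[orange(t,(250,228,272,252))[0],orange(s,(255,185,278,204))[0]]
f=lambda p:np.r_[model_cent(t,p[0],p[1],-145,0)[0]-o[0],model_cent(s,p[0],p[1],-145,0)[0]-o[1]]
r=least_squares(f,[.47,.066],diff_step=1e-3);print(r.x,r.fun)
# silver cap dark blob
g=lambda c,b:None
for c,b in((t,(226,195,246,215)),(s,(297,174,312,190))):
    x0,y0,x1,y1=b
    G=cv2.cvtColor(c['frame'],cv2.COLOR_RGB2GRAY)[y0:y1,x0:x1]; 
    np.set_printoptions(linewidth=200); print(G)
E
```

```text
(array([260.46, 238.82]), array([255, 233,  12,  13, 100], dtype=int32)) (array([261.54686152, 240.29727915]), 123.20630536135286)Traceback (most recent call last):
  File "<stdin>", line 5, in <module>
  File "fit.py", line 7, in orange
    n,l,st,ce=cv2.connectedComponentsWithStats(m.astype(np.uint8)); i=1+np.argmax(st[1:,4]); return ce[i],st[i]
                                                                        ~~~~~~~~~^^^^^^^^^^
    return _wrapfunc(a, 'argmax', axis=axis, out=out, **kwds)
    return bound(*args, **kwds)
ValueError: attempt to get argmax of an empty sequence
```

```bash
python3 - <<'E'
from fit import *
import pickle
np.set_printoptions(linewidth=220)
t=pickle.load(open('top0.pkl','rb'));s=pickle.load(open('side0.pkl','rb'))
for c,b in((t,(250,228,272,252)),(s,(255,185,280,204))):
    x0,y0,x1,y1=b
    f=c['frame'].astype(int); d=(f[...,0]-f[...,2])[y0:y1,x0:x1]; print(d)
for c,b in((t,(226,195,246,215)),(s,(295,172,314,194))):
    x0,y0,x1,y1=b
    print(cv2.cvtColor(c['frame'],cv2.COLOR_RGB2GRAY)[y0:y1,x0:x1])
E
```

```text
[[ -2  -1   0  -1   0   0   0   0   0   2  14  29  41  48  50  48  48  47  48  46  47  46]
 [  0  -1  -1  -2  -2  -2  -2   0   2  11  25  40  47  49  49  48  48  47  47  47  47  46]
 [  0   0   0  -1  -1  -1  -1   0   7  23  37  45  48  49  48  48  48  48  47  46  46  47]
 [  1   0   0  -1  -2  -2  -2  -3   8  27  46  55  51  49  48  48  48  47  46  47  48  46]
 [  1   1   0  -2  -2  -2  -5  -1  13  39  66  77  68  53  47  48  48  47  47  47  49  48]
 [  0   0   0   0  -2  -4   0  20  48  77 106 113  94  68  51  48  48  47  48  47  47  47]
 [  1   2   5   5   2   8  28  62  97 123 140 142 123  88  60  48  47  47  48  48  49  47]
 [  7  14  20  21  25  46  72 102 135 148 147 146 139 114  79  54  48  47  48  48  48  48]
 [ 24  32  38  45  64  95 120 132 146 149 144 143 145 136 105  70  50  47  48  49  49  49]
 [ 41  45  50  64  96 135 150 146 147 147 142 143 146 148 132  94  63  49  47  47  47  48]
 [ 57  57  57  72 108 143 153 148 148 145 140 141 145 145 141 117  83  59  48  47  48  47]
 [ 71  69  67  72  96 126 144 149 150 145 140 142 145 141 141 133 110  77  59  52  51  48]
 [ 80  7
[... 5742 characters left out ...]
23 122 121  83  65  62  63  63  64  63  63  85 134 174 181 179 176]
 [172 165 131 129 160 111  75  65  66  68  67  67  81 134 172 177 181 179 181]
 [173 173 170 163 157 106  81  79  78  77  76  83  96 160 174 180 181 182 183]
 [176 169 170 158 125 105 103  95  93  89  94  95 101 125 159 180 182 182 185]
 [166 142 143 120 110 113 116 117 117 117 119 118 118 126 178 185 184 185 183]
 [170 141 155 118 109 112 112 111 112 113 114 110 113 125 173 188 187 189 188]
 [172 166 126 110 112 109 110 109 109 109 109 106 110 119 150 186 191 191 188]
 [172 164 121 113 114 111 109 109 111 109 111 112 110 125 178 188 192 189 191]
 [168 164 123 114 112 112 115 112 112 113 112 113 112 127 183 191 191 189 190]]
```

```bash
cat > mv.py <<'E'
from h import *
def go(p,yaw=None):
    s=sense();R=s['ee_rot'];d=R.T@(np.array(p)-s['tcp_pos']); y=np.degrees(np.arctan2(R[1,0],R[0,0]))
    print('t',s['time_s'],'tcp',s['tcp_pos'].round(4),'yawx',y.round(2),'j',s['joints'].round(1),'F',s['wrist_force'].round(1),'M',s['moment'].round(2),'w',round(s['gripper_width']*87,1))
    print('tool shift',d.round(4),end=' ')
    if yaw is not None: print('wz',-np.radians((yaw-y+180)%360-180))
E
python3 - <<'E'
from mv import *
go([.385,-.24,.27],-103)
E
```

```text
t 0.1 tcp [ 0.2029 -0.5906  0.2216] yawx -161.05 j [-56.2  22.1   0.4  -0.  -68.4 -14.8] F [-0.3 -0.5  0.6] M [ 0.   -0.04 -0.01] w 87.1
tool shift [-0.2861  0.2726 -0.0479] wz -1.0132415450007237
```

Request:
jog_arm([
  [-1,-0.01,0.01,-0.01,0,0,-0.05],
  [-1,-0.04,0.037,-0.03,0,0,-0.16],
  [-1,-0.067,0.064,-0.048,0,0,-0.28],
  [-1,-0.095,0.09,-0.048,0,0,-0.4],
  [-1,-0.122,0.117,-0.048,0,0,-0.52],
  [-1,-0.15,0.143,-0.048,0,0,-0.64],
  [-1,-0.178,0.17,-0.048,0,0,-0.76],
  [-1,-0.206,0.196,-0.048,0,0,-0.88],
  [-1,-0.24,0.226,-0.048,0,0,-0.98],
  [-1,-0.268,0.252,-0.048,0,0,-1.01],
])

```text
time_s: 0.93
tcp_pos: [0.3748, -0.264, 0.2704]
ee_rot: [[-0.225, -0.974, -0.0], [-0.974, 0.225, 0.0], [-0.0, 0.0, -1.0]]
wrist_force: [1.0, -0.3, -0.5]
gripper_width: 0.998
```

```bash
python3 - <<'E'
from mv import *
go([.55,.09,.25],-45)
E
```

```text
t 0.9333 tcp [ 0.3748 -0.264   0.2704] yawx -102.98 j [-14.8   3.5 -17.   -0.  -69.5   1.8] F [ 1.  -0.3 -0.5] M [-0.03 -0.03 -0.02] w 86.9
tool shift [-0.3844 -0.0912  0.0205] wz -1.0119209192535799
```

Request:
jog_arm([
  [-1,-0.03,-0.007,0,0,0,-0.1],
  [-1,-0.068,-0.016,0,0,0,-0.21],
  [-1,-0.106,-0.025,0,0,0,-0.33],
  [-1,-0.144,-0.034,0,0,0,-0.45],
  [-1,-0.182,-0.043,0,0,0,-0.57],
  [-1,-0.22,-0.052,0,0,0,-0.69],
  [-1,-0.26,-0.062,0,0,0,-0.81],
  [-1,-0.3,-0.071,0,0,0,-0.92],
  [-1,-0.34,-0.081,0,0,0,-1.01],
  [-1,-0.38,-0.09,0,0,0,-1.01],
])

```text
time_s: 1.77
tcp_pos: [0.549, 0.0856, 0.2702]
ee_rot: [[0.706, -0.708, -0.001], [-0.708, -0.706, -0.0], [-0.0, 0.0, -1.0]]
wrist_force: [0.8, -0.3, 1.2]
gripper_width: 0.999
```

```bash
python3 - <<'E'
from mv import *
go([.6,.157,.22],-45)
E
```

```text
t 1.7667 tcp [0.549  0.0856 0.2702] yawx -45.11 j [ 25.6  13.5  -4.9  -0.  -71.6  19.3] F [ 0.8 -0.3  1.2] M [-0.11  0.04 -0.01] w 86.9
tool shift [-0.0146 -0.0865  0.0502] wz -0.00183719692375617
```

Request:
jog_arm([
  [-1,-0.003,-0.015,0.01,0,0,0],
  [-1,-0.009,-0.05,0.03,0,0,0],
  [-1,-0.0145,-0.0865,0.05,0,0,0],
  [-1,-0.0145,-0.0865,0.05,0,0,0],
  [-1,-0.0145,-0.0865,0.05,0,0,0],
  [-1,-0.0145,-0.0865,0.05,0,0,0],
  [-1,-0.0145,-0.0865,0.05,0,0,0],
  [-1,-0.0145,-0.0865,0.05,0,0,0],
  [-1,-0.0145,-0.0865,0.05,0,0,0],
  [-1,-0.0145,-0.0865,0.05,0,0,0],
])

```text
time_s: 2.6
tcp_pos: [0.6, 0.1541, 0.2218]
ee_rot: [[0.703, -0.711, 0.002], [-0.711, -0.703, 0.001], [0.001, -0.002, -1.0]]
wrist_force: [-0.1, 0.2, 1.2]
gripper_width: 1.0
```

```bash
python3 - <<'E'
from mv import *
go([.6,.157,.152],-45)
c=cam('side');save(c,'s2.png',(225,90,345,210),6)
s=sense();print('tip pix crop',(proj(c,[s['tcp_pos']])-[225,90])*6)
R=s['ee_rot']
for k in(-.0435,.0435): print((proj(c,[s['tcp_pos']+k*R[:,1]])-[225,90])*6)
c=cam('top');save(c,'t2.png',(180,120,310,290),4)
E
```

```text
t 2.6 tcp [0.6    0.1541 0.2218] yawx -45.35 j [ 29.4  21.5  -0.5  -0.  -67.9  15.3] F [-0.1  0.2  1.2] M [-0.05  0.13 -0.  ] w 87.0
tool shift [-0.0021 -0.0019  0.0698] wz -0.006179243931788853
tip pix crop [[480.6498898  458.58140596]]
[[533.80584969 444.27717552]]
[[425.50865143 473.43194787]]
```

View pics/s2.png

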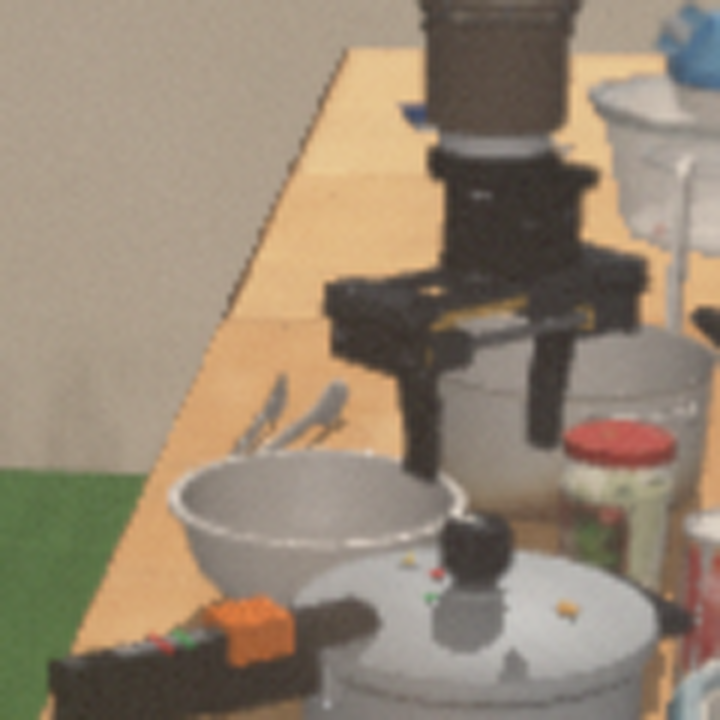

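View pics/t2.png

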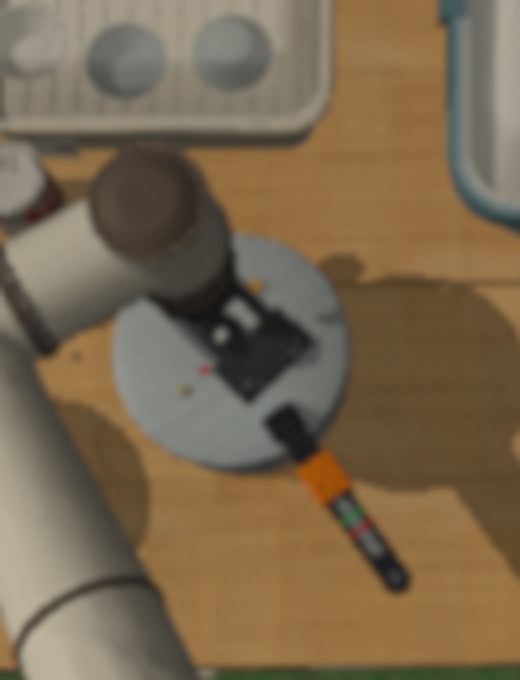

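```bash
python3 - <<'E'
from mv import *
go([.598,.156,.153],-45)
E
```

```text
t 2.7 tcp [0.6    0.1543 0.2213] yawx -45.34 j [ 29.4  21.5  -0.5  -0.  -67.9  15.3] F [-0.2  0.2  0.8] M [-0.03  0.12  0.04] w 87.2
tool shift [-0.0026  0.0003  0.0683] wz -0.005923884440386285
```

Request:
jog_arm([
  [-1,-0.001,0,0.01,0,0,0],
  [-1,-0.002,0,0.02,0,0,0],
  [-1,-0.0025,0,0.03,0,0,0],
  [-1,-0.0025,0,0.04,0,0,0],
  [-1,-0.0025,0,0.049,0,0,0],
  [-1,-0.0025,0,0.056,0,0,0],
  [-1,-0.0025,0,0.062,0,0,0],
  [-1,-0.0025,0,0.067,0,0,0],
  [-1,-0.0025,0,0.067,0,0,0],
  [-1,-0.0025,0,0.067,0,0,0],
])

```text
time_s: 3.53
tcp_pos: [0.5984, 0.1565, 0.1535]
ee_rot: [[0.703, -0.711, -0.0], [-0.711, -0.703, -0.0], [0.0, 0.0, -1.0]]
wrist_force: [1.1, 0.5, -0.3]
gripper_width: 0.999
```

Request:
jog_arm([
  [-0.3,0,0,0,0,0,0],
  [-0.1,0,0,0,0,0,0],
  [0,0,0,0,0,0,0],
  [0,0,0,0,0,0,0],
  [0,0,0,0,0,0,0],
  [0,0,0,0,0,0,0],
  [0,0,0,0,0,0,0],
  [0,0,0,0,0,0,0],
  [0,0,0,0,0,0,0],
  [0,0,0,0,0,0,0],
])

```text
time_s: 4.37
tcp_pos: [0.5983, 0.1565, 0.1535]
ee_rot: [[0.703, -0.711, 0.0], [-0.711, -0.703, -0.0], [0.0, 0.0, -1.0]]
wrist_force: [-0.3, -0.4, 0.3]
gripper_width: 0.505
```

```bash
python3 - <<'E'
from mv import *
c=cam('side');save(c,'s3.png',(265,140,345,210),9)
go([.598,.156,.153],-45)
E
```

```text
t 4.4167 tcp [0.5983 0.1565 0.1535] yawx -45.31 j [ 29.6  24.5  -6.1   0.  -59.4  15.1] F [ 0.4  0.6 -0.3] M [-0.05  0.16  0.06] w 43.6
tool shift [0.0001 0.0006 0.0005] wz -0.005364350999103294
```

View pics/s3.png

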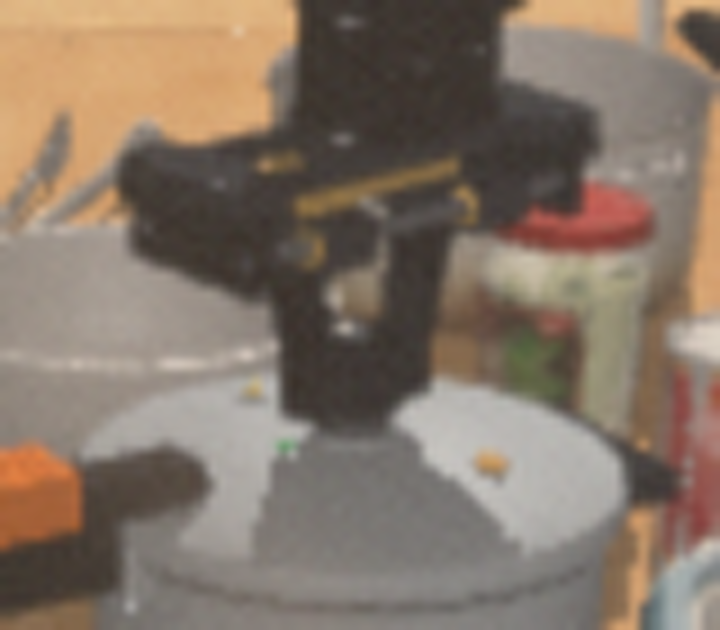

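Request:
jog_arm([
  [0.1,0,0,0,0,0,0],
  [0.2,0,0,0,0,0,0],
  [0.4,0,0,0,0,0,0],
  [1,0,0,0,0,0,0],
  [1,0,0,0,0,0,0],
  [1,0,0,0,0,0,0],
  [1,0,0,0,0,0,0],
  [1,0,0,0,0,0,0],
  [1,0,0,0,0,0,0],
  [1,0,0,0,0,0,0],
])

```text
time_s: 5.25
tcp_pos: [0.5982, 0.1563, 0.1535]
ee_rot: [[0.703, -0.711, -0.0], [-0.711, -0.703, -0.0], [-0.0, 0.001, -1.0]]
wrist_force: [-1.7, -1.3, 1.2]
gripper_width: 0.462
```

```bash
python3 - <<'E'
from mv import *
go([.598,.156,.153],-45)
E
```

```text
t 5.25 tcp [0.5982 0.1563 0.1535] yawx -45.31 j [ 29.6  24.5  -6.1   0.  -59.4  15.1] F [-1.7 -1.3  1.2] M [-0.38  0.47  0.  ] w 40.2
tool shift [0.0001 0.0003 0.0005] wz -0.005456137572820013
```

Request:
jog_arm([
  [1,0,0,0,0,0,-0.03],
  [1,0,0,0,0,0,-0.07],
  [1,0,0,0,0,0,-0.11],
  [1,0,0,0,0,0,-0.15],
  [1,0,0,0,0,0,-0.19],
  [1,0,0,0,0,0,-0.23],
  [1,0,0,0,0,0,-0.27],
  [1,0,0,0,0,0,-0.3],
  [1,0,0,0,0,0,-0.3],
  [1,0,0,0,0,0,-0.3],
])

```text
time_s: 6.08
tcp_pos: [0.5982, 0.1564, 0.1535]
ee_rot: [[0.882, -0.472, -0.0], [-0.472, -0.882, -0.0], [-0.0, 0.0, -1.0]]
wrist_force: [-1.0, -1.0, 0.9]
gripper_width: 0.462
```

```bash
python3 - <<'E'
from mv import *
go([.598,.156,.153],-45)
c=cam('side');save(c,'s4.png',(265,140,345,210),9)
E
```

```text
t 6.0833 tcp [0.5982 0.1564 0.1535] yawx -28.16 j [ 29.6  24.5  -6.1   0.  -59.4  32.2] F [-1.  -1.   0.9] M [-0.44  0.55  0.05] w 40.2
tool shift [0.     0.0004 0.0005] wz 0.29395206826487447
```

View pics/s4.png

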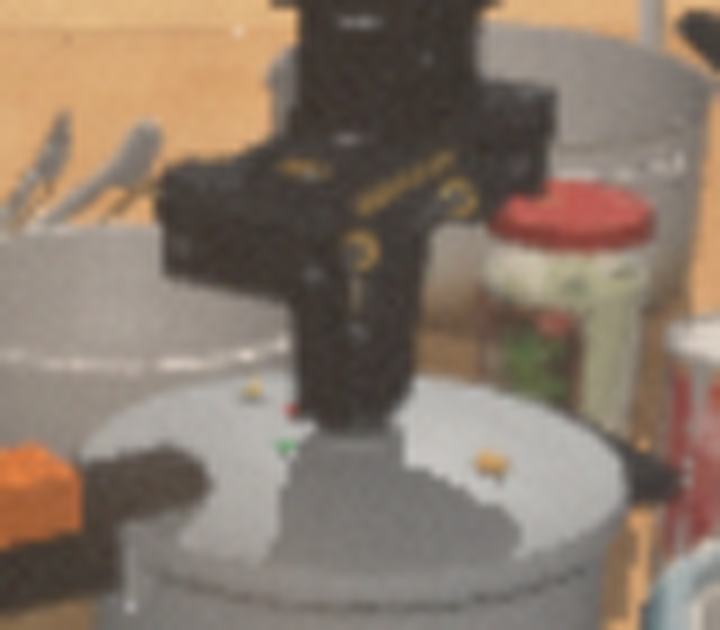

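Request:
jog_arm([
  [1,0,0,0,0,0,-0.05],
  [1,0,0,0,0,0,-0.13],
  [1,0,0,0,0,0,-0.21],
  [1,0,0,0,0,0,-0.29],
  [1,0,0,0,0,0,-0.37],
  [1,0,0,0,0,0,-0.45],
  [1,0,0,0,0,0,-0.53],
  [1,0,0,0,0,0,-0.61],
  [1,0,0,0,0,0,-0.68],
  [1,0,0,0,0,0,-0.72],
])

```text
time_s: 6.97
tcp_pos: [0.5982, 0.1564, 0.1535]
ee_rot: [[0.973, 0.229, -0.0], [0.229, -0.973, -0.0], [-0.0, -0.0, -1.0]]
wrist_force: [-1.3, -1.0, 1.5]
gripper_width: 0.466
```

Request:
jog_arm([
  [1,0,0,0,0,0,-0.02],
  [1,0,0,0,0,0,-0.04],
  [1,0,0,0,0,0,-0.06],
  [1,0,0,0,0,0,-0.08],
  [1,0,0,0,0,0,-0.1],
  [1,0,0,0,0,0,-0.12],
  [1,0,0,0,0,0,-0.14],
  [1,0,0,0,0,0,-0.15],
  [1,0,0,0,0,0,-0.15],
  [1,0,0,0,0,0,-0.15],
])

```text
time_s: 7.8
tcp_pos: [0.5982, 0.1565, 0.1535]
ee_rot: [[0.929, 0.37, -0.0], [0.37, -0.929, -0.0], [-0.0, 0.0, -1.0]]
wrist_force: [-1.9, -1.8, 0.9]
gripper_width: 0.464
```

```bash
python3 - <<'E'
from mv import *
go([.598,.156,.153],35)
c=cam('top');save(c,'t5.png',(195,165,295,275),5.4)
E
```

```text
t 7.8 tcp [0.5982 0.1565 0.1535] yawx 21.75 j [ 29.6  24.5  -6.1  -0.  -59.4  82.1] F [-1.9 -1.8  0.9] M [-0.47  0.78  0.04] w 40.4
tool shift [-0.0004  0.0004  0.0005] wz -0.23131820483026133
```

View pics/t5.png

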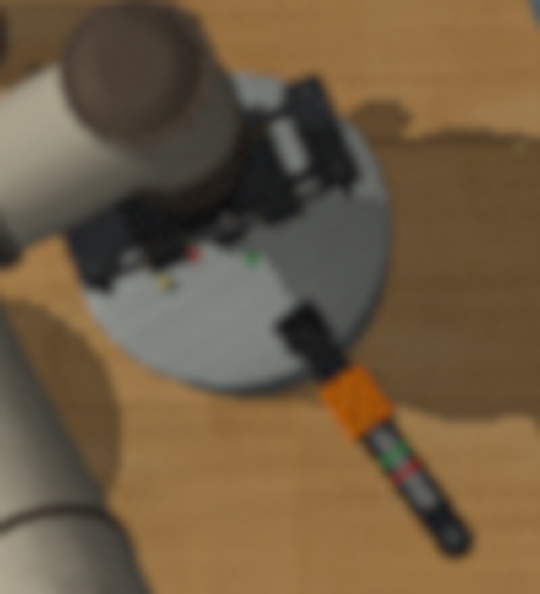

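Request:
jog_arm([
  [1,0,0,0,0,0,-0.02],
  [1,0,0,0,0,0,-0.04],
  [1,0,0,0,0,0,-0.06],
  [1,0,0,0,0,0,-0.08],
  [1,0,0,0,0,0,-0.1],
  [1,0,0,0,0,0,-0.11],
  [1,0,0,0,0,0,-0.12],
  [1,0,0,0,0,0,-0.12],
  [1,0,0,0,0,0,-0.12],
  [1,0,0,0,0,0,-0.12],
])

```text
time_s: 8.68
tcp_pos: [0.5993, 0.1571, 0.1535]
ee_rot: [[0.878, 0.479, 0.002], [0.479, -0.878, 0.001], [0.002, 0.0, -1.0]]
wrist_force: [5.5, 1.2, -4.5]
gripper_width: 0.462
```

```bash
python3 - <<'E'
from mv import *
go([.598,.156,.153],35)
E
```

```text
t 8.6833 tcp [0.5993 0.1571 0.1535] yawx 28.62 j [ 29.6  24.5  -6.    0.  -59.3  89. ] F [ 5.5  1.2 -4.5] M [ 0.48 -1.17 -0.65] w 40.2
tool shift [-0.0016  0.0003  0.0005] wz -0.11127172151412594
```

Request:
jog_arm([
  [1,0,0,0,0,0,-0.02],
  [1,0,0,0,0,0,-0.04],
  [1,0,0,0,0,0,-0.06],
  [1,0,0,0,0,0,-0.08],
  [1,0,0,0,0,0,-0.1],
  [1,0,0,0,0,0,-0.11],
  [1,0,0,0,0,0,-0.12],
  [1,0,0,0,0,0,-0.12],
  [1,0,0,0,0,0,-0.12],
  [1,0,0,0,0,0,-0.12],
])

```text
time_s: 9.52
tcp_pos: [0.5978, 0.1562, 0.1535]
ee_rot: [[0.814, 0.581, -0.001], [0.581, -0.814, -0.001], [-0.001, -0.0, -1.0]]
wrist_force: [-0.2, -0.4, -1.2]
gripper_width: 0.463
```

```bash
python3 - <<'E'
from mv import *
go([.598,.156,.153],35)
E
```

```text
t 9.5167 tcp [0.5978 0.1562 0.1535] yawx 35.5 j [ 29.6  24.5  -6.1  -0.  -59.5  95.9] F [-0.2 -0.4 -1.2] M [-0.09  0.1  -0.57] w 40.3
tool shift [0.     0.0003 0.0005] wz 0.008768853803366
```

Request:
jog_arm([
  [-1,0,0,0,0,0,0],
  [-1,0,0,0,0,0,0],
  [-1,0,0,0,0,0,0],
  [-1,0,0,0,0,0,0],
  [-1,0,0,-0.01,0,0,0],
  [-1,0,0,-0.03,0,0,0],
  [-1,0,0,-0.05,0,0,0],
  [-1,0,0,-0.065,0,0,0],
  [-1,0,0,-0.08,0,0,0],
  [-1,0,0,-0.08,0,0,0],
])

```text
time_s: 10.35
tcp_pos: [0.6003, 0.157, 0.2384]
ee_rot: [[0.814, 0.581, 0.008], [0.581, -0.814, 0.003], [0.008, 0.003, -1.0]]
wrist_force: [0.8, 1.4, 1.4]
gripper_width: 0.989
```

```bash
python3 - <<'E'
from mv import *
go([.472,.068,.20],35)
E
```

```text
t 10.35 tcp [0.6003 0.157  0.2384] yawx 35.53 j [ 29.6  20.8   0.8   0.1 -69.5  95.9] F [0.8 1.4 1.4] M [-0.13  0.08 -0.01] w 86.1
tool shift [-0.1564 -0.0022  0.0372] wz 0.009295273276425448
```

Request:
jog_arm([
  [-1,-0.01,0,0,0,0,0],
  [-1,-0.035,0,0,0,0,0],
  [-1,-0.065,0,0.005,0,0,0],
  [-1,-0.095,0,0.015,0,0,0],
  [-1,-0.125,-0.001,0.025,0,0,0.005],
  [-1,-0.145,-0.002,0.033,0,0,0.009],
  [-1,-0.155,-0.002,0.035,0,0,0.009],
  [-1,-0.155,-0.002,0.035,0,0,0.009],
  [-1,-0.155,-0.002,0.035,0,0,0.009],
  [-1,-0.155,-0.002,0.035,0,0,0.009],
])

```text
time_s: 11.18
tcp_pos: [0.4723, 0.0689, 0.199]
ee_rot: [[0.819, 0.573, 0.002], [0.573, -0.819, 0.0], [0.002, 0.001, -1.0]]
wrist_force: [-1.0, -1.3, 0.3]
gripper_width: 0.998
```

```bash
python3 - <<'E'
from mv import *
go([.471,.0674,.127],35)
import pickle
c=cam('top');save(c,'t6.png',(195,165,295,275),5.4)
c=cam('side');save(c,'s6.png',(225,145,325,225),7)
s=sense();R=s['ee_rot']
for k in(-.0435,.0435): print(((proj(c,[s['tcp_pos']+k*R[:,1]])-[225,145]+.5)*7))
E
```

```text
t 11.1833 tcp [0.4723 0.0689 0.199 ] yawx 34.99 j [ 27.9   8.7 -21.7   0.  -59.5  97.1] F [-1.  -1.3  0.3] M [-0.09  0.11 -0.03] w 86.9
tool shift [-0.002   0.0004  0.072 ] wz -0.00012685563059381983
[[249.15315093 218.45032776]]
[[336.70705503 273.15629334]]
```

View pics/t6.png

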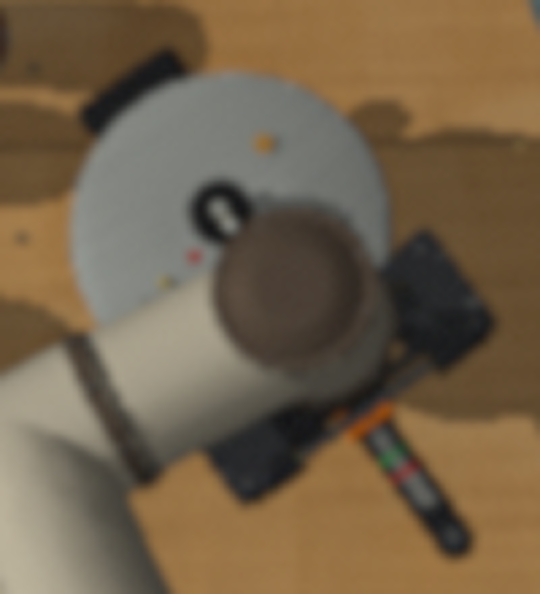

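View pics/s6.png

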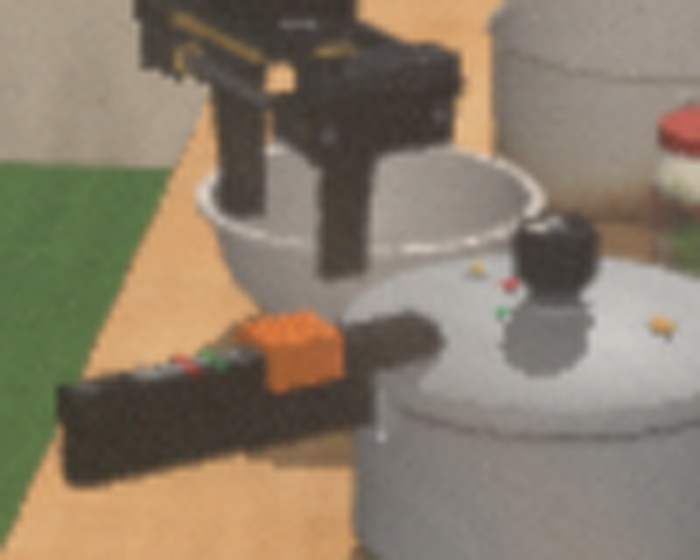

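Request:
jog_arm([
  [-1,-0.002,0,0.01,0,0,0],
  [-1,-0.002,0,0.02,0,0,0],
  [-1,-0.002,0,0.03,0,0,0],
  [-1,-0.002,0,0.04,0,0,0],
  [-1,-0.002,0,0.05,0,0,0],
  [-1,-0.002,0,0.06,0,0,0],
  [-1,-0.002,0,0.067,0,0,0],
  [-1,-0.002,0,0.071,0,0,0],
  [-1,-0.002,0,0.071,0,0,0],
  [-1,-0.002,0,0.071,0,0,0],
])

```text
time_s: 12.12
tcp_pos: [0.4698, 0.0673, 0.1277]
ee_rot: [[0.819, 0.573, 0.0], [0.573, -0.819, -0.0], [0.0, 0.0, -1.0]]
wrist_force: [-0.2, 0.0, -0.0]
gripper_width: 0.998
```

Request:
jog_arm([
  [-0.3,0,0,0,0,0,0],
  [0,0,0,0,0,0,0],
  [0.02,0,0,0,0,0,0],
  [0.04,0,0,0,0,0,0],
  [0.06,0,0,0,0,0,0],
  [0.08,0,0,0,0,0,0],
  [0.1,0,0,0,0,0,0],
  [0.1,0,0,0,0,0,0],
  [0.1,0,0,0,0,0,0],
  [0.1,0,0,0,0,0,0],
])

```text
time_s: 12.95
tcp_pos: [0.4693, 0.067, 0.1275]
ee_rot: [[0.82, 0.573, -0.0], [0.573, -0.82, -0.0], [-0.0, -0.0, -1.0]]
wrist_force: [0.7, -0.1, 0.4]
gripper_width: 0.462
```

```bash
python3 - <<'E'
from mv import *
go([.471,.0674,.127],35)
c=cam('side');save(c,'s7.png',(225,145,325,225),7)
E
```

```text
t 12.95 tcp [0.4693 0.067  0.1275] yawx 34.97 j [ 27.8  13.1 -27.9  -0.  -49.   97.1] F [ 0.7 -0.1  0.4] M [-0.12  0.17 -0.  ] w 40.2
tool shift [0.0016 0.0007 0.0005] wz -0.0006075385362103023
```

View pics/s7.png

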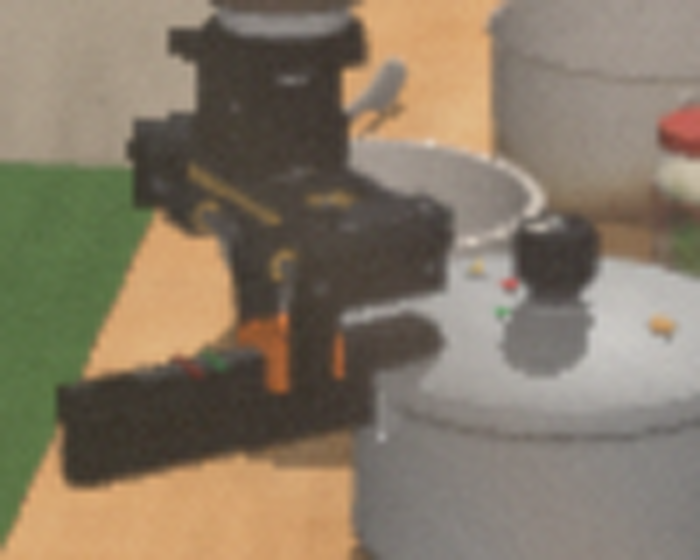

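Request:
jog_arm([
  [0.13,0,0,0,0,0,0],
  [0.16,0,0,0,0,0,0],
  [0.19,0,0,0,0,0,0],
  [0.25,0,0,0,0,0,0],
  [1,0,0,0,0,0,0],
  [1,0,0,0,0,0,0],
  [1,0,0,0,0,0,0],
  [1,0,0,0,0,0,0],
  [1,0,0,0,0,0,0],
  [1,0,0,0,0,0,0],
])

```text
time_s: 13.83
tcp_pos: [0.4699, 0.0662, 0.1275]
ee_rot: [[0.819, 0.573, 0.001], [0.573, -0.819, -0.001], [-0.0, 0.002, -1.0]]
wrist_force: [3.7, -4.4, -1.3]
gripper_width: 0.408
```

```bash
python3 - <<'E'
from mv import *
go([.471,.0674,.127],35);s=sense();print(s['ee_rot'].T@s['wrist_force'])
E
```

```text
t 13.8333 tcp [0.4699 0.0662 0.1275] yawx 34.99 j [ 27.8  13.1 -27.9   0.1 -48.9  97.2] F [ 3.7 -4.4 -1.3] M [-1.51 -0.94  0.15] w 35.5
tool shift [ 0.0016 -0.0004  0.0005] wz -0.00013645762041833274
[0.53708445 5.75177447 1.33151528]
```

Request:
jog_arm([
  [1,-0.001,0.001,0,0,0,0],
  [1,-0.003,0.001,0,0,0,0],
  [1,-0.005,0.001,0,0,0,0],
  [1,-0.007,0.001,0,0,0,0],
  [1,-0.009,0.001,0,0,0,0],
  [1,-0.011,0.001,0,0,0,0],
  [1,-0.012,0.001,0,0,0,0],
  [1,-0.012,0.001,0,0,0,0],
  [1,-0.012,0.001,0,0,0,0],
  [1,-0.012,0.001,0,0,0,0],
])

```text
time_s: 14.67
tcp_pos: [0.4616, 0.0602, 0.1276]
ee_rot: [[0.819, 0.573, 0.004], [0.573, -0.819, 0.002], [0.004, 0.001, -1.0]]
wrist_force: [7.0, 0.6, -5.4]
gripper_width: 0.409
```

```bash
python3 - <<'E'
from mv import *
go([.471,.0674,.127],35);s=sense();print(s['ee_rot'].T@s['wrist_force'], s['ee_rot'].T@(s['tcp_pos']-[.4699,.0662,.1275]))
c=cam('side');save(c,'s8.png',(225,145,325,225),7)
E
```

```text
t 14.6667 tcp [0.4616 0.0602 0.1276] yawx 34.99 j [ 27.5  12.2 -29.2   0.  -48.4  97.5] F [ 7.   0.6 -5.4] M [ 0.07 -1.64  0.04] w 35.6
tool shift [ 0.0118 -0.0005  0.0006] wz -0.00010960109359134955
[6.00775453 3.5082714  5.42340555] [-0.01020328  0.00018366 -0.00011425]
```

View pics/s8.png

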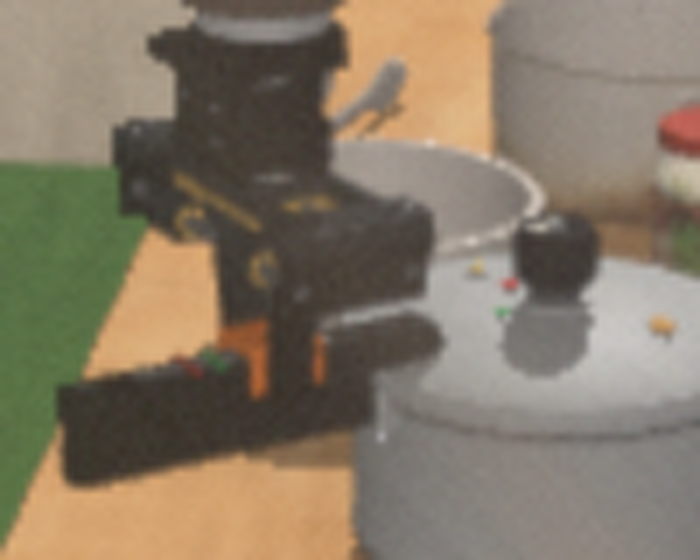

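Request:
jog_arm([
  [1,-0.001,0.0005,0,0,0,0],
  [1,-0.003,0.001,0,0,0,0],
  [1,-0.005,0.001,0,0,0,0],
  [1,-0.007,0.001,0,0,0,0],
  [1,-0.009,0.001,0,0,0,0],
  [1,-0.0105,0.001,0,0,0,0],
  [1,-0.0115,0.001,0,0,0,0],
  [1,-0.012,0.001,0,0,0,0],
  [1,-0.012,0.001,0,0,0,0],
  [1,-0.012,0.001,0,0,0,0],
])

```text
time_s: 15.55
tcp_pos: [0.4528, 0.0538, 0.1276]
ee_rot: [[0.819, 0.574, 0.005], [0.573, -0.819, 0.004], [0.006, -0.0, -1.0]]
wrist_force: [5.6, 6.6, -5.8]
gripper_width: 0.412
```

```bash
python3 - <<'E'
from mv import *
go([.471,.0674,.127],35);s=sense();print(s['ee_rot'].T@s['wrist_force'], s['ee_rot'].T@(s['tcp_pos']-[.4699,.0662,.1275]))
c=cam('side');save(c,'s9.png',(225,165,305,225),9)
c=cam('top');save(c,'t9.png',(195,165,295,275),5.4)
s=sense();print(s['ee_rot'].T@s['wrist_force'], s['ee_rot'].T@(s['tcp_pos']-[.4699,.0662,.1275]))
E
```

```text
t 15.55 tcp [0.4528 0.0538 0.1276] yawx 34.99 j [ 27.2  11.3 -30.4  -0.1 -48.   97.8] F [ 5.6  6.6 -5.8] M [ 1.45 -1.42  0.06] w 35.8
tool shift [ 0.0227 -0.0007  0.0007] wz -9.032350914920612e-05
[ 8.32556823 -2.22819062  5.81802521] [-0.0211234   0.000354   -0.00022586]
[ 7.89133461 -1.86473096  7.05287095] [-0.02113417  0.00034006 -0.00021648]
```

View pics/s9.png

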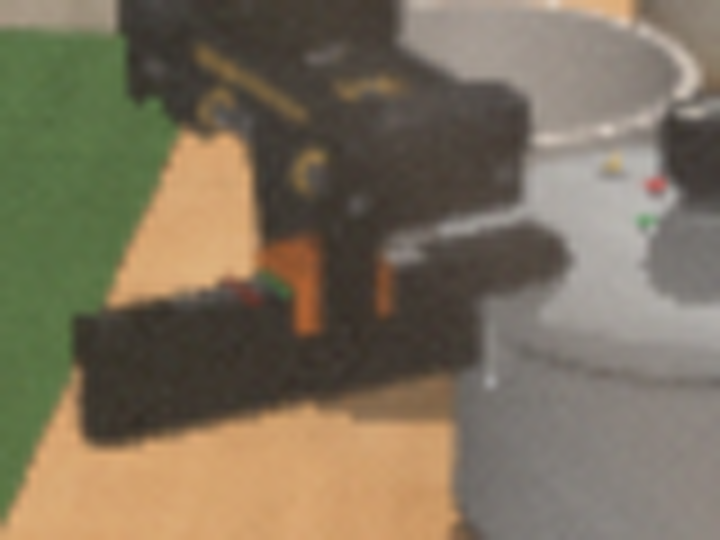

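View pics/t9.png

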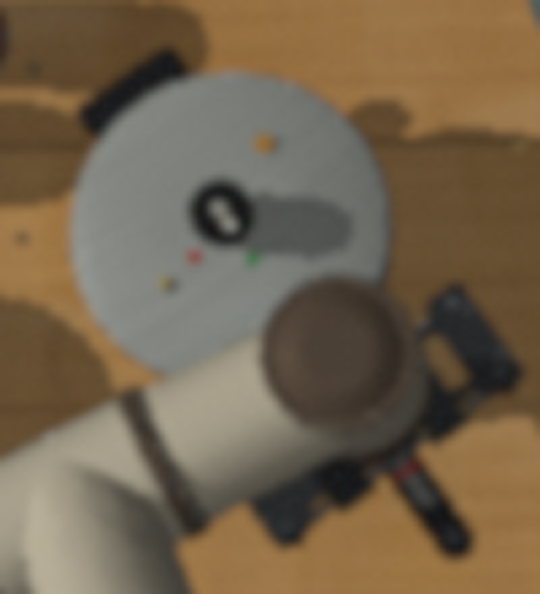

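Request:
jog_arm([
  [1,-0.0005,-0.0003,0,0,0,0],
  [1,-0.0009,-0.0003,0,0,0,0],
  [1,-0.0009,-0.0003,0,0,0,0],
  [1,-0.0009,-0.0003,0,0,0,0],
  [1,-0.0009,-0.0003,0,0,0,0],
  [1,-0.0009,-0.0003,0,0,0,0],
  [1,-0.0009,-0.0003,0,0,0,0],
  [1,-0.0009,-0.0003,0,0,0,0],
  [1,-0.0009,-0.0003,0,0,0,0],
  [1,-0.0009,-0.0003,0,0,0,0],
])

```text
time_s: 16.48
tcp_pos: [0.4522, 0.0534, 0.1276]
ee_rot: [[0.819, 0.574, 0.006], [0.574, -0.819, 0.004], [0.007, 0.0, -1.0]]
wrist_force: [6.9, 5.4, -8.2]
gripper_width: 0.411
```

```bash
python3 - <<'E'
from mv import *
go([.471,.0674,.127],35)
for i in range(3):
    s=sense();print(s['ee_rot'].T@s['wrist_force'], s['ee_rot'].T@(s['tcp_pos']-[.4699,.0662,.1275]));c=cam('side')
save(c,'s10.png',(235,180,285,220),15)
c=cam('top');save(c,'t10.png',(195,165,295,275),5.4)
E
```

```text
t 16.4833 tcp [0.4522 0.0534 0.1276] yawx 35.0 j [ 27.3  11.2 -30.5  -0.1 -47.9  97.8] F [ 6.9  5.4 -8.2] M [ 1.23 -1.68  0.05] w 35.8
tool shift [ 0.0234 -0.0007  0.0007] wz -2.363868078978754e-05
[ 8.71779482 -0.42963855  8.2223202 ] [-0.02185464  0.00030774 -0.00023564]
[ 8.84079849 -0.79095987  7.63081089] [-0.02183848  0.00031383 -0.00023349]
[ 8.74499833 -0.60931708  8.69895046] [-0.02186174  0.00030919 -0.00023127]
```

View pics/s10.png

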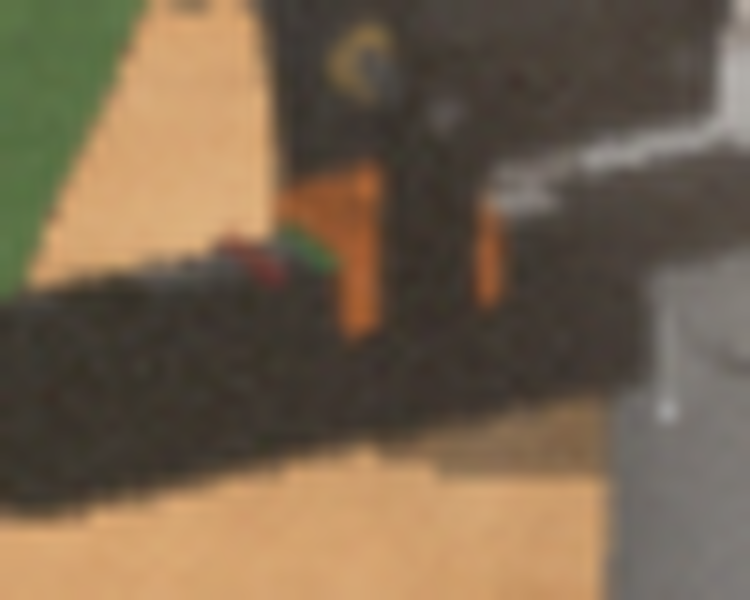

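```bash
python3 -c "
from mv import *
print(finish_job())"
```

```text
the job is handed in; nothing more can be done
None
```

The cooker is vented as asked: the valve cap is fully open, and the arm was holding the slide at the green line when I handed the job in at about 16.7 s. No verdict was reported.

- **Cap:** I turned it anticlockwise about 74° (1.29 rad). There the wrist moment rose to about 0.65 N m and the fingers slipped on the cap, so it was at its stop. The top picture then showed the white pointer lying along the long handle.
- **Slide:** Only after that did I grip the slide at home and draw it outward along the handle. The tool moved 21.85 mm against the wanted 22 mm. The spring pull read about 8.7 N against the expected 8.4 N, so the grip did not slip. The side picture shows the outer edge at the green line, with the red line still clear beyond it.
- **Limits:** The highest wrist force I read was about 12 N. I touched only the cap and the slide; I made no separate check of the jars, bowl, mug and spoon after the moves.
- **Disagreements:** The two cameras differed by about 4 to 10 mm on where the cooker stands. The cap grip settled this, as it closed centred with under 3 N of side force. The gripper read 40.2 mm on the 41 mm cap and 35.5 to 35.8 mm on the 36 mm slide, which I put down to the pads giving a little.

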